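Empty the pen cup and twist-lock it in the organizer

TASK

Tip the four green beads out of the steel pen cup into the open aluminium box, then stand the empty cup upright in the round twist socket of the desk organizer: lugs down through the slots, push down against the spring, turn a quarter turn clockwise and let go, so that it stays locked. Leave the mug, stapler, sharpener and tape dispenser where they are.

Things in the scene. Friction and masses are not known exactly. Their poses are not given: they have to be found in the camera images.
- pen_cup: Loose square steel pen cup, about 0.22 kg, open top, 62 x 62 mm outside (faces across its x and y), 108 mm high overall. Origin: centre of the underside, z up. A round foot (radius 24 mm) is its lowest 22 mm; the square body with upright outer walls goes from 22 to 108 mm. Starts upright on the desk holding the four beads. A half turn about z leaves it the same.
- cup_lug (a point): Top of one of the cup's two flat lugs, at the very bottom of the foot, pointing along the cup's +x (this one) and -x. Each is 14 mm wide and 7 mm high (underside level with the cup's), tip 42 mm from the axis, so they stick out 11 mm past the walls. Site 35 mm from the axis, 7 mm up.
- cup_rim (a point): Centre of the cup's mouth, 108 mm above its underside. Inside, the floor is 36 mm above the underside and 48 mm square, widening evenly to 56 mm square at the rim: the inner walls lean out 3 degrees, so it empties only when tipped to the horizontal or a little beyond.
- bead0: Loose green ball-shaped abacus bead, 22 mm across, 10 g. Origin: its centre. Starts in the pen cup.
- bead1: Loose green ball-shaped abacus bead, 22 mm across, 10 g. Origin: its centre. Starts in the pen cup.
- bead2: Loose green ball-shaped abacus bead, 22 mm across, 10 g. Origin: its centre. Starts in the pen cup.
- bead3: Loose green ball-shaped abacus bead, 22 mm across, 10 g. Origin: its centre. Starts in the pen cup.
- box: Open aluminium box, fixed to the desk, 140 (its x) x 180 (its y) x 55 mm high, walls and floor 4 mm thick. Origin: centre of the underside. Its lid is folded right back on the +x side, sloping from the rim down to the desk, up to 185 mm from the origin.
- organizer: Steel desk organizer, fixed. Origin: on the upright axis of its round twist socket, at desk level, z up. Socket wall: radius 48 mm inside, 52 outside, 27 mm high. Inside it two bright tabs (inner radius 30 mm, tops 27 mm high) leave two open slots along its +x and -x. Paper compartments 85 mm high stand on its +y side, y = 62 to 152 mm, x = -75 to 75 mm.
- slot (a point): Mouth of the slot on the organizer's +x side (the other is opposite, on -x), 39 mm from the axis, 27 mm above the desk. The cup's lugs go straight down through the slots, which are 23 mm wide at the inner edge and wider outside. From here the lugs can turn only CLOCKWISE seen from above; the other way is blocked.
- pocket (a point): The locked place of one lug, a quarter turn clockwise from the +x slot, on the organizer's -y side (the other on +y), 39 mm from the axis. The tabs' underside is 20 mm above the desk on the way and 23 mm here (point height), so a released lug springs up 3 mm and is caught. End stops lie about 9 degrees beyond the quarter turn.
- seat (a joint): Sprung black round pad (radius 28 mm) in the socket under the cup's foot; value: how far it is pressed down, m. At 0 its top is 24 mm above the desk. About 4 N starts it (the empty cup does not sink), 0.4 N per mm more, stop at 0.016. The lugs pass under the tabs only at 0.011 or more (about 9 N); 0.013 to 0.014 is good. Locked and released: about 0.008.
- mug: Bystander, loose: white ceramic mug, 82 mm across, 95 mm high, handle to its +y. Origin: centre of the underside.
- sharpener: Bystander, loose: black plastic pencil sharpener, 65 x 50 x 54 mm. Origin: centre of the underside.
- stapler: Bystander, loose: stapler, 140 x 36 x 55 mm, long along its x. Origin: centre of the underside.
- tape_dispenser: Bystander, loose: tape dispenser, 60 x 130 x 66 mm, long along its y. Origin: centre of the underside.
There are look-alikes about, which are no part of the job. What is shaped like the pen_cup but blue is not meant.

How it is judged (in metres and radians):
On the way, in this order (a step that is already met when the one before it is completed fails the run):
1. the cup is tipped over above the box (angle between pen_cup's own z axis and vertical above 1.2 rad and horizontal distance between pen_cup and box below 0.25 m), for 0.05 s.
2. all four beads are in the box (x of bead0 in the frame of box between -0.066 and 0.066 m and y of bead0 in the frame of box between -0.086 and 0.086 m and z of each of bead0, bead1, bead2, bead3 in the frame of box below 0.05 m and x of bead1 in the frame of box between -0.066 and 0.066 m and y of bead1 in the frame of box between -0.086 and 0.086 m and x of bead2 in the frame of box between -0.066 and 0.066 m and y of bead2 in the frame of box between -0.086 and 0.086 m and x of bead3 in the frame of box between -0.066 and 0.066 m and y of bead3 in the frame of box between -0.086 and 0.086 m), for 0.2 s.
3. the empty cup is pushed down on the sprung pad with its lugs in the socket (value of joint seat above 0.0095 m and horizontal distance between pen_cup and organizer below 0.012 m and angle between pen_cup's own z axis and vertical below 0.15 rad), for 0.05 s.
At the end, for the whole second after the job is handed in: All four beads lie inside the box. The cup stands upright (within 0.08 rad), at rest, within 10 mm of the socket's axis, its lugs within 0.25 rad of the quarter-turn position, released, and still holds the sprung pad 6 to 10 mm down, which only the locked lugs can do (all of step 2 and value of joint seat between 0.006 and 0.01 m and angle between the x axis of pen_cup and the y axis of organizer, either way round below 0.25 rad and horizontal distance between pen_cup and organizer below 0.01 m and angle between pen_cup's own z axis and vertical below 0.08 rad and linear speed of pen_cup below 0.02 m/s); the robot touches nothing.
It fails at once if the mug is shifted by more than 40 mm (distance of mug from where it was at the start of the episode above 0.04 m).
It fails at once if the sharpener is shifted by more than 40 mm (distance of sharpener from where it was at the start of the episode above 0.04 m).
It fails at once if the stapler is shifted by more than 40 mm (distance of stapler from where it was at the start of the episode above 0.04 m).
It fails at once if the tape dispenser is shifted by more than 40 mm (distance of tape_dispenser from where it was at the start of the episode above 0.04 m).
It also fails if it takes over 54 s, if anything falls off the work surface, if the arm or the gripper's body presses on something with over 40 N, if the wrist force passes 120 N, or if a joint passes its speed limit or range.

ROBOT

A 6-joint arm with a two-finger parallel gripper is mounted at the origin on the work surface. World frame = base frame: x ahead of the robot, y to its left, z up, the work surface at z = 0. Lengths are in mm, angles in rad, forces in N, time in s.
With the tool pointing down it reaches from about 275 to 975 mm from the base axis. Payload 8.4 kg.
Tool frame: the origin (TCP) lies midway between the tips of the shut fingers; the grasp point (between the pads) lies 19 mm behind it (ctrl.tcp_to_grasp is the distance from the TCP to the grasp point, in mm); z points along the fingers, y is the line along which they close (so a half turn about z gives the same grasp; the last joint's range is limited). The gripper opens to 92 mm and grips with 3 to 60 N. Pads are 20 mm wide; open, the fingers measure 128 mm over their backs; the gripper's body (75 mm by 189 mm) begins 69 mm behind the grasp point.
Start: joints at [1.104, 0.353, 1.633, -0, 1.155, -0.002], TCP at [280.151, 558.697, 177.383] pointing down, gripper open.
Joint ranges: [-2.63, 2.63], [-0.92, 2.1], [0.06, 2.66], [-1.3, 4.44], [0, 2.69], [-3.02, 3.02]. Speed limits (rad/s): [2.22, 2.22, 2.79, 3.14, 3.14, 3.14].

INTERFACE

Orientations are given as a unit quaternion [w, x, y, z].
In Python, from plant import ctrl gives the robot as it stands.
- The arm moves only by the shell command python3 -m creep 'ROWS' [FORCE]. ROWS is a JSON object of lists of equal length, an entry for each row: "angular": the turn, a rotation vector about the tool's x, y, z in degrees, a list of three; "xyz": the shift along the tool's x, y, z in units of 40 mm (1.0 is 40 mm), a list of three; "gripper": the gripper command: -1 is fully open, 1 is shut, values between are in proportion. A call has 1 to 10 rows; each row is the pose to reach, as a shift and turn from the pose commanded when the call began, along the tool's axes at that moment; what a row does not reach only later rows make up. A row lasts 1/8 s, in which the tool goes at most 62.5 mm and 10.7 degrees, less where a joint would pass 70% of its speed; a pose out of reach is approached as far as the arm can. A call with a gripper value outside its range is refused whole. The fingers move at their own pace and stop on an object; FORCE is the grip in N (left out, the last holds). Time passes only in rows, so rows that repeat a pose let the fingers close. It gives the time, the measured TCP pose, the force, the opening and the grip force at its end, in the units of the state.
- ctrl.state(): the state, without advancing time (a new reading comes with each control period).
- ctrl.camera(name): name is "side" or "top" or "wrist"; returns a dict with "image" (400x640x3 uint8, blue, green, red), "fovy" (degrees; the focal length in pixels is half the picture's height over the tangent of half this angle, whatever the lens; pixels are square), "cx", "cy" (the principal point, pixels), "k1" (the pictures are not rectified: a ray, as slopes to the right and down, at radius r is drawn at 1 + k1 r^2 times it, then the intrinsics apply), "R" (3x3) and "t" (3): a world point X has camera coordinates R X + t. Camera axes: x right, y down, z forward; pixel columns grow to the right and rows downward; lengths in mm; the calibration is good to about 2 mm. A picture is of the moment at which its call begins. There is no depth.
- ctrl.job_done(): hands the job in; it is judged then, once.
The state is a dict: "time_s": time; "joint_pos": joint angles; "qd": joint speeds; "joint_torque": joint torques, N m; "tool_pos": TCP position; "ee_rot": TCP orientation; "contact_force": force on the tool from outside, world axes, zero at the start; "wrist_torque": the same for the moment, N m; "gripper_width": opening from 0.0 (shut) to 1.0 (fully open); "grasp_force": force on a finger pad.
Only numpy, scipy, OpenCV 4.12 (cv2) and the standard library are available. Lean on these libraries where they do the work, as an engineer would, in place of code of your own. Each camera call takes 0.05 s, during which the arm holds its last target. There are 200 camera calls.

## Working session

There is one attempt and no reset: what is moved stays moved. The work goes in short steps, Python scripts to look and compute and a shell command to move; the robot and the scene stay as the last step left them, time stands still between calls to the robot, and variables do not carry over. Pictures are saved under pics/ and viewed, at most 10 in all, crops included, and the job is handed in when it is done.

```bash
mkdir -p pics; ls; python3 - <<'E'
from plant import ctrl
import cv2,pickle
print(ctrl.state(), ctrl.tcp_to_grasp)
d={}
for n in("top","side","wrist"):
    c=ctrl.camera(n);d[n]=c;cv2.imwrite(f"pics/{n}0.png",c["image"]);print(n,c["fovy"],c["cx"],c["cy"],c["k1"],c["R"],c["t"])
pickle.dump(d,open("c0.pkl","wb"))
E
```

```text
pics
{'time_s': 0.0, 'joint_pos': array([ 1.10359675e+00,  3.53629275e-01,  1.63411407e+00, -2.26297773e-05,
        1.15517302e+00, -2.40594265e-03]), 'qd': array([-0.00106309,  0.00076254,  0.00114222, -0.00197339, -0.00141083,
       -0.00034051]), 'joint_torque': array([-4.01417594e-03, -5.93843830e+01, -3.34217763e+01,  6.93609472e-02,
        2.33871653e-02, -1.99255342e-04]), 'tool_pos': array([279.92309986, 558.22209054, 176.68408795]), 'ee_rot': array([-1.43917200e-04,  2.30306064e-01,  9.73118019e-01, -6.46103437e-04]), 'contact_force': array([-0.36070096, -0.52312965,  0.44534731]), 'wrist_torque': array([-0.02005985,  0.04078515, -0.01193153]), 'grasp_force': 0.0, 'gripper_width': 0.99878031619805} 18.700000000000003
top 44.08523528925079 316.2703241586108 197.79388537623043 -0.008113302930187197 [[ 0.0219319  -0.99935932 -0.02828336]
 [-0.99788128 -0.02014866 -0.06186253]
 [ 0.06125303  0.0295802  -0.99768386]] [ -47.87201724  580.03770579 1002.92228014]
side 49.60460774355741 317.92801456344 202.5957877490475 -0.051043423231138904 [[ 0.93109652 -0.36475367 -0.00374638]
 [-0.24176651 -0.60939491 -0.75510715]
 [ 0.27314508  0.70398338 -0.6555907 ]] [-552.91871564  174.68853424  787.18032876]
wrist 70.11864148645694 319.14281966837217 204.11380073939043 -0.026458283141093865 [[ 0.44850405  0.89377982 -0.00132665]
 [ 0.86832958 -0.43538031  0.23758732]
 [ 0.21177315 -0.10771084 -0.97136528]] [-623.37322591  -25.88936293  390.59778006]
```

View pics/top0.png

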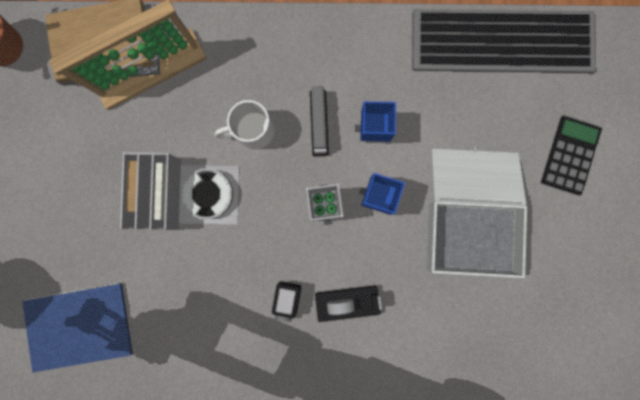

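View pics/side0.png

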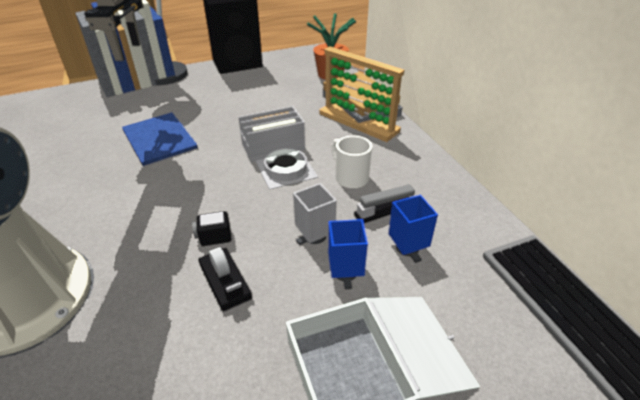

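Candidates for the cup, in the top picture: the grey square cup with green beads at (324,202), and blue ones at (378,121) and (383,193). The steel one at (324,202) fits the description. The socket is at (211,194), with the compartments to its left (+y), and the box is at (478,240) with its lid up (+x). I'll check these in a close crop.

```bash
cat > h.py <<'E'
import numpy as np,cv2,pickle
from scipy.optimize import least_squares
def K(c):
    f=c["image"].shape[0]/2/np.tan(np.radians(c["fovy"]/2)); return f
def proj(c,X):
    X=np.atleast_2d(X)@np.array(c["R"]).T+np.array(c["t"]); s=X[:,:2]/X[:,2:]
    s=s*(1+c["k1"]*(s**2).sum(1,keepdims=True)); return s*K(c)+[c["cx"],c["cy"]]
def onplane(c,uv,z):
    uv=np.atleast_2d(uv); d=(uv-[c["cx"],c["cy"]])/K(c); s=d.copy()
    for _ in range(8): s=d/(1+c["k1"]*(s**2).sum(1,keepdims=True))
    R=np.array(c["R"]); t=np.array(c["t"]); r=np.c_[s,np.ones(len(s))]@R; o=-R.T@t
    return o+r*((z-o[2])/r[:,2])[:,None]
def crop(im,x,y,w,h,k): return cv2.resize(im[y:y+h,x:x+w],None,fx=k,fy=k,interpolation=cv2.INTER_CUBIC)
E
python3 - <<'E'
from h import *
d=pickle.load(open("c0.pkl","rb"));t=d["top"]["image"];s=d["side"]["image"]
a=np.hstack([crop(t,290,165,80,60,5),crop(t,170,160,80,60,5)])
b=np.hstack([crop(s,280,170,80,60,5),crop(s,245,135,80,60,5)])
cv2.imwrite("pics/z0.png",np.vstack([a,b]))
E
```

```text
(no output)
```

View pics/z0.png

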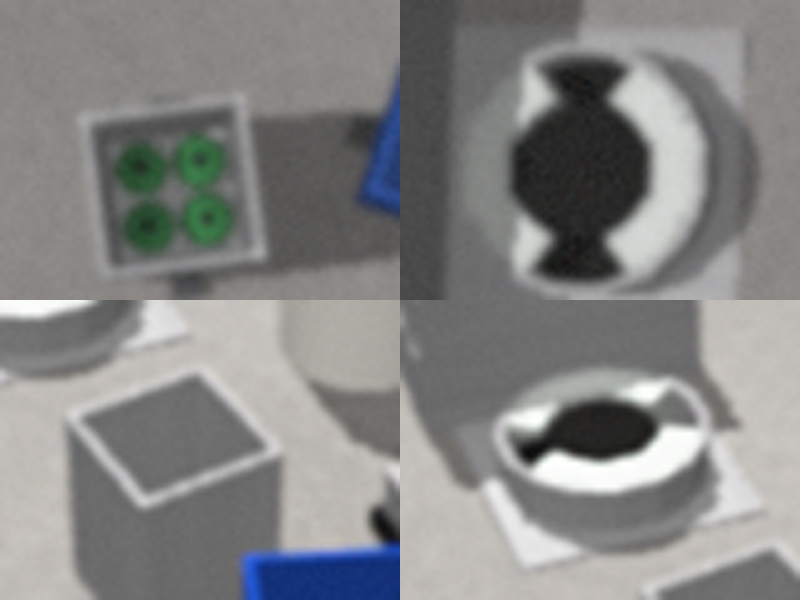

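The crop confirms the grey cup holding four beads. Its outer rim corners are about (306,188), (338,184), (343,216) and (310,220), with a lug showing below at (328,222). The socket's black pad is centred at about (286,193) in the z0 frame, and its slots run up and down, along world x. Next I fit the poses.

```bash
cat > fit0.py <<'E'
from h import *
d=pickle.load(open("c0.pkl","rb"));T,S=d["top"],d["side"]
f=lambda p,o:(np.array(p,float)+.5)/5-.5+o
ct=f([(80,118),(242,96),(267,255),(103,275)],[290,165])
cs=f([(203,70),(281,150),(145,207),(66,115)],[280,170])
# corners order top: (+x,+y),(+x,-y),(-x,-y),(-x,+y)
q=np.array([(1,1),(1,-1),(-1,-1),(-1,1)])*31.
def pts(p):
    c,s=np.cos(p[2]),np.sin(p[2]); return np.c_[q@np.array([[c,s],[-s,c]])+p[:2],np.full(4,108.)]
# single-view and joint fits, with free image shift for side
for nm,fun in dict(top=lambda p:(proj(T,pts(p))-ct).ravel(),side=lambda p:(proj(S,pts(p))-cs).ravel(),
  both=lambda p:np.r_[(proj(T,pts(p))-ct).ravel(),(proj(S,pts(p))-cs).ravel()]).items():
    r=least_squares(fun,[450,0,0.1]);print("cup",nm,r.x.round(3),np.degrees(r.x[2]).round(1),np.abs(r.fun).max().round(2))
print("socket pad top",onplane(T,f([(581,168)],[170-80,160]),24).round(1), "side",onplane(S,f([(600,128)],[245-80,135]),24).round(1))
print("slots",onplane(T,f([(585,83),(578,260)],[90,160]),24).round(1))
print("ring outer top/bot/right",onplane(T,f([(585,40),(580,295),(707,165)],[90,160]),27).round(1))
print("box rim",onplane(T,[(432,204),(526,204),(525,276),(432.5,272.5)],55).round(1))
print("comp",onplane(T,[(122,153),(169,153),(122,229),(170,229)],85).round(1))
for n,u,z in [("mug",(248,121),95),("stapler",(319,121),50),("sharp",(287,299),54),("tape",(348,303),60),("blue",(383,193),108),("blue2",(379,121),108)]: print(n,onplane(T,[u],z).round())
E
python3 fit0.py
```

```text
cup top [ 5.68174e+02 -5.33740e+01  1.60000e-01] 9.2 0.79
cup side [ 5.66417e+02 -5.21920e+01  1.57000e-01] 9.0 0.9
cup both [ 5.6728e+02 -5.2890e+01  1.5800e-01] 9.1 1.31
socket pad top [[585.4 192.7  24. ]] side [[582.9 197.8  24. ]]
slots [[620.7 192.3  24. ]
 [547.4 192.6  24. ]]
ring outer top/bot/right [[638.3 192.2  27. ]
 [532.9 190.5  27. ]
 [587.5 139.8  27. ]]
box rim [[ 570.9 -265.6   55. ]
 [ 574.7 -449.5   55. ]
 [ 434.1 -447.1   55. ]
 [ 436.6 -267.7   55. ]]
comp [[657.2 345.8  85. ]
 [658.8 252.5  85. ]
 [508.3 338.9  85. ]
 [510.5 244.6  85. ]]
mug [[722.  97.  95.]]
stapler [[734. -39.  50.]]
sharp [[378.  17.  54.]]
tape [[ 374. -103.   60.]]
blue [[ 587. -163.  108.]]
blue2 [[ 723. -154.  108.]]
```

```bash
cat >> h.py <<'E'
from scipy.spatial.transform import Rotation as Ro
def R0(s): q=s["ee_rot"]; return Ro.from_quat([q[1],q[2],q[3],q[0]])
def down(yaw): # tool z down, tool y along yaw (deg)
    a=np.radians(yaw); y=np.array([np.cos(a),np.sin(a),0]); z=np.array([0,0,-1.]); return Ro.from_matrix(np.c_[np.cross(y,z),y,z])
def plan(pos,rot,s=None):
    if s is None:
        from plant import ctrl; s=ctrl.state()
    R=R0(s); print("xyz",(R.inv().apply(np.array(pos)-s["tool_pos"])/40).round(3),"ang",(R.inv()*rot).as_rotvec(degrees=True).round(2))
E
python3 -c "
from h import *
plan([567,-53,200],down(9.1))"
```

```text
xyz [-13.265 -10.446  -0.568] ang [-6.000e-02  3.000e-02  5.427e+01]
```

```bash
python3 -m creep '{"angular":[[0,0,54.3],[0,0,54.3],[0,0,54.3],[0,0,54.3],[0,0,54.3],[0,0,54.3],[0,0,54.3],[0,0,54.3],[0,0,54.3],[0,0,54.3]],"xyz":[[-1,-0.8,-0.5],[-2.5,-2,-0.6],[-4,-3.15,-0.6],[-5.5,-4.3,-0.6],[-7,-5.5,-0.6],[-8.5,-6.7,-0.6],[-10,-7.9,-0.6],[-11.5,-9,-0.6],[-13.25,-10.45,-0.6],[-13.25,-10.45,-0.6]],"gripper":[-1,-1,-1,-1,-1,-1,-1,-1,-1,-1]}' 30
python3 - <<'E'
from h import *; from plant import ctrl
s=ctrl.state(); print(s["joint_pos"].round(4),s["tool_pos"],s["gripper_width"]); plan([567,-53,200],down(9.1),s)
E
```

```text
time_s: 1.4
tool_pos: [541.3, 1.2, 201.4]
ee_rot: [0.0, 0.649, 0.761, 0.0]
contact_force: [-0.2, -0.0, -0.3]
gripper_width: 0.999
grasp_force: 0.0
[-7.0000e-04  1.9930e-01  1.7865e+00  2.0000e-04  1.1555e+00 -1.5890e-01] [541.29757109   1.15341423 201.39711006] 0.9993094446514128
xyz [-1.438  0.421  0.035] ang [ 0.01 -0.01 -0.04]
```

```bash
python3 -m creep '{"angular":[[0,0,0],[0,0,0],[0,0,0]],"xyz":[[-1.44,0.42,0],[-1.44,0.42,0],[-1.44,0.42,0]],"gripper":[-1,-1,-1]}'
python3 - <<'E'
from h import *; from plant import ctrl
c=ctrl.camera("wrist"); s=ctrl.state(); pickle.dump((c,s),open("w1.pkl","wb")); cv2.imwrite("pics/w1.png",c["image"]); print(s["tool_pos"],proj(c,[567,-53,108]))
E
```

```text
time_s: 1.78
tool_pos: [565.9, -50.9, 201.0]
ee_rot: [-0.001, 0.649, 0.76, -0.0]
contact_force: [-0.1, 1.0, -0.6]
gripper_width: 0.998
grasp_force: 0.0
[565.76204673 -50.29003938 201.03557702] [[321.28219787 199.62472531]]
```

View pics/w1.png

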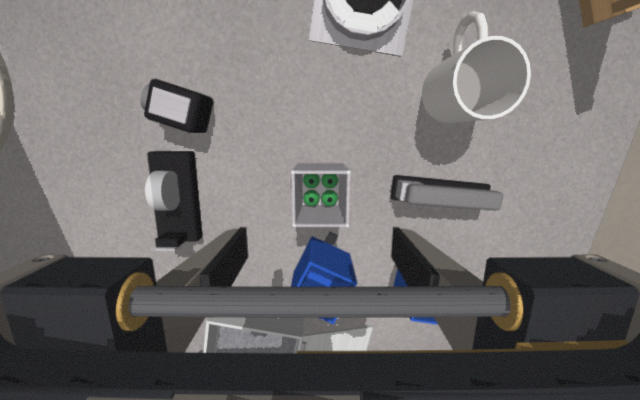

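The wrist view shows the cup square to the fingers, with rim corners (292,171)–(349,227). Its centre (320.5,199) is within 1 px of the prediction (321.3,199.6), so I descend.

```bash
python3 -c "
from h import *
plan([567,-53,70],down(9.1))"
```

```text
xyz [-0.074  0.023  3.276] ang [-0.05 -0.03 -0.02]
```

```bash
python3 -m creep '{"angular":[[0,0,0],[0,0,0],[0,0,0],[0,0,0],[0,0,0],[0,0,0],[0,0,0],[0,0,0]],"xyz":[[-0.05,0.02,0.8],[-0.05,0.02,1.8],[-0.05,0.02,2.7],[-0.05,0.02,3.25],[-0.05,0.02,3.25],[-0.05,0.02,3.25],[-0.05,0.02,3.25],[-0.05,0.02,3.25]],"gripper":[-1,-1,-1,-1,1,1,1,1]}' 50
python3 -c "
from h import *
plan([567,-53,70],down(9.1))"
```

```text
time_s: 2.82
tool_pos: [568.1, -52.9, 72.3]
ee_rot: [0.001, 0.649, 0.761, 0.0]
contact_force: [0.3, 0.6, -0.5]
gripper_width: 0.586
grasp_force: 0.0
xyz [ 0.001 -0.028  0.057] ang [ 0.08  0.02 -0.02]
```

```bash
python3 -m creep '{"angular":[[0,0,0],[0,0,0]],"xyz":[[0,0,0.05],[0,0,0.05]],"gripper":[1,1]}' 50
python3 - <<'E'
from h import *; from plant import ctrl
c=ctrl.camera("wrist"); s=ctrl.state(); cv2.imwrite("pics/w2.png",c["image"]); print(s["gripper_width"],s["grasp_force"],proj(c,[567,-53,108]))
E
```

```text
time_s: 3.08
tool_pos: [571.9, -53.1, 71.8]
ee_rot: [0.003, 0.649, 0.761, 0.003]
contact_force: [8.3, 1.3, 11.7]
gripper_width: 0.373
grasp_force: 5.7
0.32796584148882424 6.882117727218429 [[314.39624171 239.7434717 ]]
```

View pics/w2.png

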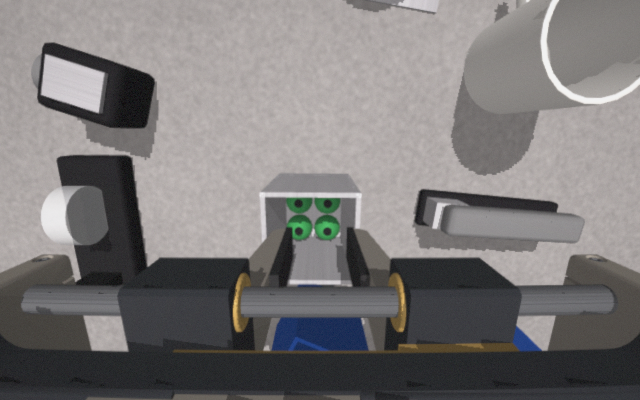

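```bash
python3 - <<'E'
from h import *; from plant import ctrl
c,s=pickle.load(open("w1.pkl","rb"))
p=s["tool_pos"];z=R0(s).apply([0,0,1]);print("w1",p)
for k in(0,-19,-50): print(k,proj(c,p+k*z),np.array(c["R"])@(p+k*z)+c["t"])
print("w1 cup rim corners->xy", onplane(c,[(292,171),(349,171),(349,227),(292,227)],108).round(1))
c=ctrl.camera("wrist");s=ctrl.state();p=s["tool_pos"];print("w2",p,s["joint_pos"])
for k in(0,-19,-50): print(k,proj(c,p+k*R0(s).apply([0,0,1])))
print(onplane(c,[(262,193),(360,193),(360,285),(262,285)],108).round(1))
T=ctrl.camera("top")["image"];S=ctrl.camera("side")["image"]
cv2.imwrite("pics/z2.png",np.vstack([crop(T,270,120,160,120,4)[:300],crop(S,260,130,160,75,4)]))
E
```

```text
w1 [565.76204673 -50.29003938 201.03557702]
0 [[321.02525976 222.96351861]] [  1.43689605  14.3882853  217.52039244]
-19 [[321.20162546 231.16660548]] [  1.43835268  18.90002173 199.06384259]
-50 [[321.57161468 248.38530724]] [  1.44072929  26.2612759  168.95052442]
w1 cup rim corners->xy [[531.5 -27.2 108. ]
 [591.  -17.8 108. ]
 [602.3 -78.9 108. ]
 [539.8 -88.8 108. ]]
w2 [574.08424126 -53.17392683  72.7501529 ] [-9.54830779e-02  3.92374799e-01  1.83935761e+00  9.68954841e-04
  8.97233236e-01 -2.53813946e-01]
0 [[322.42703592 224.16742431]]
-19 [[322.68349156 232.47977959]]
-50 [[323.22151489 249.93114687]]
[[531.6 -27.9 108. ]
 [591.2 -18.6 108. ]
 [603.3 -80.5 108. ]
 [538.4 -90.5 108. ]]
```

View pics/z2.png

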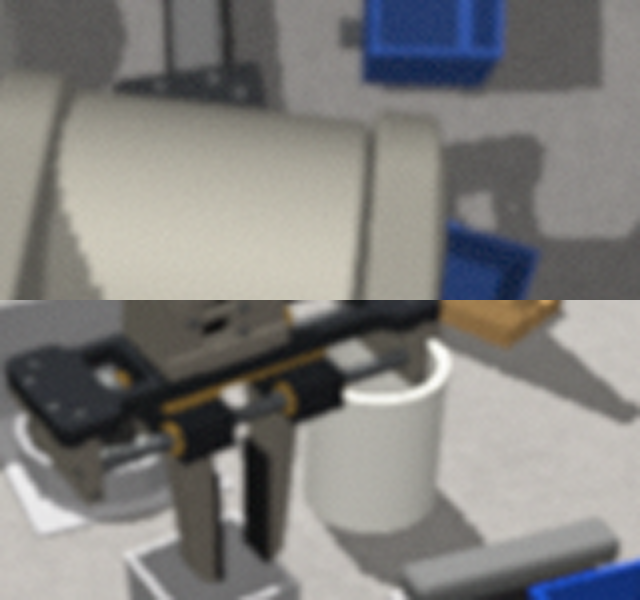

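```bash
python3 - <<'E'
from h import *; from plant import ctrl
s=ctrl.state();c=ctrl.camera("side");p=s["tool_pos"];u=R0(s).apply([0,1,0]);print(s["gripper_width"],s["grasp_force"],s["contact_force"],p)
for z in(72,112):
  for k in(-24,-15,15,24):
    q=p+k*u;q[2]=z;print(z,k,proj(c,q).round(1))
print("rim",proj(c,onplane(pickle.load(open("w1.pkl","rb"))[0],[(292,171),(349,171),(349,227),(292,227)],108)).round(1))
w=pickle.load(open("w1.pkl","rb"))[0]["image"]; w2=ctrl.camera("wrist")["image"]
cv2.imwrite("pics/z3.png",np.vstack([crop(c["image"],280,150,80,60,6)[:, :480],]))
cv2.imwrite("pics/z3.png",np.hstack([crop(c["image"],285,150,60,90,6),crop(w,180,200,70,90,6)]))
E
```

```text
0.20123327481408043 10.261640581302345 [12.47848922  2.14552957 20.64831475] [576.10906862 -53.20660871  73.85729524]
72 -24 [[308.7 213.5]]
72 -15 [[312.7 212. ]]
72 15 [[325.7 206.8]]
72 24 [[329.5 205.3]]
112 -24 [[308.4 198. ]]
112 -15 [[312.5 196.5]]
112 15 [[325.9 191.4]]
112 24 [[329.8 189.9]]
rim [[293.  192.9]
 [319.7 183.1]
 [336.9 200.3]
 [308.1 211.6]]
```

View pics/z3.png

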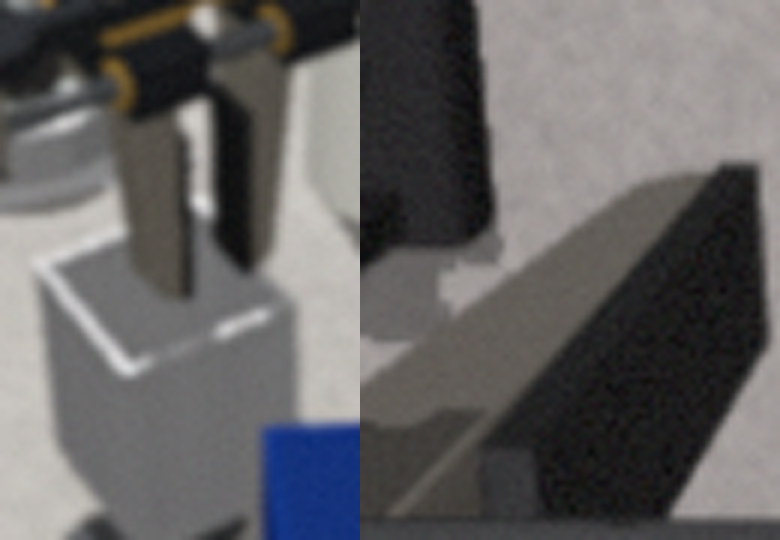

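The side crop shows the finger tips only level with the cup's rim, at (316,199) and (327,195), which is z≈107 mm although the reported TCP is at z=73. In w1 the tips measure a depth of about 185 mm against 217 mm for the TCP. So the real tips end about 35 mm behind the reported TCP. The fingers closed on top of the rim, and the cup has not moved. I'll lift and open.

```bash
python3 -m creep '{"angular":[[0,0,0],[0,0,0],[0,0,0],[0,0,0],[0,0,0],[0,0,0],[0,0,0],[0,0,0],[0,0,0]],"xyz":[[0,0,-0.5],[0,0,-1],[0,0,-1.2],[0,0,-1.2],[0,0,-1.2],[0,0,-1.2],[0,0,-1.2],[0,0,-1.2],[0,0,-1.2]],"gripper":[-1,-1,-1,-1,-1,-1,-1,-1,-1]}' 50
python3 - <<'E'
from h import *; from plant import ctrl
c=ctrl.camera("wrist"); s=ctrl.state(); im=c["image"]; pickle.dump((c,s),open("w3.pkl","wb"))
print(s["tool_pos"],s["gripper_width"],R0(s).as_quat(),s["contact_force"])
# edge of bright rim: sample lines through expected centre
pc=proj(c,[567,-53,108])[0];print(pc)
g=cv2.cvtColor(im,cv2.COLOR_BGR2GRAY)
m=cv2.inRange(cv2.cvtColor(im,cv2.COLOR_BGR2HSV),(45,80,40),(85,255,255));n,l,st,ce=cv2.connectedComponentsWithStats(m)
for i in range(1,n):
    if st[i,4]>40: print("green",ce[i],st[i,4],onplane(c,[ce[i]],47).round(1))
for dy in(-10,10): print("row",g[int(pc[1])+dy,int(pc[0])-60:int(pc[0])+60:1].tolist())
E
```

```text
time_s: 4.5
tool_pos: [567.5, -52.9, 117.3]
ee_rot: [-0.0, 0.649, 0.761, -0.0]
contact_force: [0.2, 0.2, 0.1]
gripper_width: 1.001
grasp_force: 0.0
[567.55322569 -52.90632992 117.35375303] 1.0010610216066291 [ 6.48998908e-01  7.60789338e-01 -9.61370341e-06 -1.85078450e-06] [-0.29755169 -0.42571656  0.19910249]
[320.26328208 220.16986867]
green [306.98916968 202.566787  ] 554 [[554.1 -55.2  47. ]]
green [330.02307692 192.71538462] 260 [[575.3 -41.6  47. ]]
green [329.76602564 213.67307692] 312 [[578.6 -63.   47. ]]
row [170, 169, 168, 165, 164, 164, 168, 170, 170, 167, 168, 166, 167, 165, 166, 162, 163, 166, 170, 176, 194, 205, 203, 179, 120, 97, 93, 93, 94, 93, 94, 91, 92, 95, 89, 93, 98, 97, 98, 109, 116, 125, 129, 131, 128, 104, 71, 58, 53, 60, 79, 106, 121, 121, 111, 107, 97, 93, 108, 121, 107, 96, 100, 112, 116, 118, 123, 128, 129, 133, 133, 132, 128, 126, 126, 118, 113, 106, 100, 100, 109, 120, 110, 99, 100, 97, 99, 103, 100, 97, 100, 97, 100, 96, 125, 171, 197, 200, 190, 175, 166, 166, 166, 166, 161, 165, 163, 166, 167, 166, 167, 166, 166, 168, 170, 167, 167, 163, 163, 161]
row [167, 166, 164, 166, 168, 166, 165, 168, 169, 173, 175, 175, 175, 174, 171, 170, 171, 166, 167, 172, 183, 200, 198, 183, 135, 97, 94, 95, 93, 95, 92, 97, 110, 122, 128, 127, 129, 131, 129, 130, 133, 133, 131, 133, 132, 133, 134, 134, 132, 130, 130, 131, 132, 131, 132, 132, 131, 132, 131, 130, 132, 133, 133, 131, 130, 128, 130, 132, 132, 132, 133, 135, 133, 132, 132, 133, 133, 131, 132, 132, 136, 133, 130, 132, 125, 108, 98, 98, 100, 99, 100, 99, 101, 129, 177, 200, 205, 192, 173, 171, 172, 170, 170, 170, 168, 168, 169, 171, 169, 166, 163, 167, 169, 171, 169, 169, 166, 167, 168, 165]
```

The cup is still centred, within 0.5 px. I'll go down to a reported z of about 35 and close on it.

```bash
python3 -m creep '{"angular":[[0,0,0],[0,0,0],[0,0,0],[0,0,0],[0,0,0],[0,0,0],[0,0,0],[0,0,0],[0,0,0],[0,0,0]],"xyz":[[0,0,1],[0,0,1.8],[0,0,2.05],[0,0,2.05],[0,0,2.05],[0,0,2.05],[0,0,2.05],[0,0,2.05],[0,0,2.05],[0,0,2.05]],"gripper":[-1,-1,-1,-1,1,1,1,1,1,1]}' 50
python3 -c "
from plant import ctrl
s=ctrl.state();print(s['joint_pos'],s['tool_pos'])"
```

```text
time_s: 5.8
tool_pos: [567.9, -53.0, 36.0]
ee_rot: [0.0, 0.649, 0.761, 0.0]
contact_force: [-1.6, -0.3, 7.0]
gripper_width: 0.672
grasp_force: 49.9
[-9.56343060e-02  4.41603388e-01  1.86469097e+00 -1.24052369e-04
  8.34583767e-01 -2.53820280e-01] [567.88779088 -53.00547196  35.97151195]
```

The grip is good: width 0.672, which is 62 mm, at 50 N. The cup's underside is 36 mm beyond the reported TCP, and its rim 72 mm behind it. Next I lift and carry it toward the box.

```bash
python3 -c "
from h import *
plan([568,-53,250],down(0)); plan([495,-244,250],down(0))"
```

```text
xyz [-2.000e-03  6.000e-03 -5.351e+00] ang [0.04 0.01 9.07]
xyz [-4.429 -2.548 -5.351] ang [0.04 0.01 9.07]
```

```bash
python3 -m creep '{"angular":[[0,0,0],[0,0,0],[0,0,0],[0,0,0],[0,0,0],[0,0,3],[0,0,6],[0,0,9],[0,0,9],[0,0,9]],"xyz":[[0,0,-0.5],[0,0,-1.5],[0,0,-2.7],[0,0,-3.9],[0,0,-4.9],[-0.9,-0.5,-5.3],[-2,-1.2,-5.35],[-3.2,-1.8,-5.35],[-4.43,-2.55,-5.35],[-4.43,-2.55,-5.35]],"gripper":[1,1,1,1,1,1,1,1,1,1]}' 55
python3 - <<'E'
from h import *; from plant import ctrl
s=ctrl.state(); print(s["joint_pos"].round(3),s["tool_pos"])
D=[([1.1036,.35363,1.63411,0,1.15517],[624.5,176.7]),([0,.1993,1.7865,0,1.1555],[541.3,201.4]),([0,.4416,1.8647,0,.8346],[np.hypot(567.89,53),35.97]),
 (s["joint_pos"],[np.hypot(*s["tool_pos"][:2]),s["tool_pos"][2]])]
def f(p):
    a,d,L2,L3,e=p;o=[]
    for j,(r,z) in D: 
        A=j[1]+j[2]; o+=[a+L2*np.sin(j[1])+L3*np.sin(A)+e*np.cos(A)-r, d+L2*np.cos(j[1])+L3*np.cos(A)-e*np.sin(A)-z]
    return o
r=least_squares(f,[0,100,400,400,0]);print(r.x.round(1),np.round(r.fun,1))
E
```

```text
time_s: 7.05
tool_pos: [492.9, -246.9, 248.9]
ee_rot: [-0.0, 0.708, 0.706, -0.001]
contact_force: [-0.5, 0.4, -2.9]
gripper_width: 0.674
grasp_force: 54.9
[-4.660e-01  1.760e-01  1.708e+00 -1.000e-03  1.259e+00 -4.630e-01] [ 492.86805101 -246.89452087  248.88279305]
[ 4.000e-01 -1.029e+02  5.648e+02  4.931e+02  5.520e+01] [-0.   0.1 -0.1 -0.   0.  -0.   0.1 -0.1]
```

Kinematics fit well, and tipping about tool +y is reachable. I'll tip to 75° above the box.

```bash
python3 -m creep '{"angular":[[0,8,0],[0,16,0],[0,25,0],[0,34,0],[0,43,0],[0,52,0],[0,60,0],[0,67,0],[0,72,0],[0,75,0]],"xyz":[[0.07,0.05,0],[0.07,0.05,0],[0.07,0.05,0.3],[0.07,0.05,0.6],[0.07,0.05,0.9],[0.07,0.05,1.2],[0.07,0.05,1.5],[0.07,0.05,1.6],[0.07,0.05,1.6],[0.07,0.05,1.6]],"gripper":[1,1,1,1,1,1,1,1,1,1]}'
python3 - <<'E'
from h import *; from plant import ctrl
s=ctrl.state(); print(s["joint_pos"].round(3),s["tool_pos"],R0(s).as_matrix().round(3).tolist())
c=ctrl.camera("side");d=R0(s).apply([0,0,1]);print(proj(c,[s["tool_pos"]-72*d,s["tool_pos"]+36*d]))
im=cv2.resize(c["image"][:, 160:],None,fx=1.4,fy=1.4); cv2.imwrite("pics/s4.png",im)
E
```

```text
time_s: 8.3
tool_pos: [496.9, -240.6, 183.9]
ee_rot: [-0.432, 0.56, 0.56, 0.43]
contact_force: [0.0, 0.5, -2.6]
gripper_width: 0.674
grasp_force: 54.9
[-0.899  0.914  1.335  0.727  2.015 -1.004] [ 496.94279782 -240.61783517  183.89328794] [[0.002, 1.0, -0.002], [0.256, 0.002, 0.967], [0.967, -0.002, -0.256]]
[[334.79112084 271.18924768]
 [307.58123098 233.95614473]]
```

```bash
python3 -m creep '{"angular":[[0,3,0],[0,6,0],[0,9,0],[0,11,0],[0,13,0],[0,15,0],[0,17,0],[0,19,0],[0,21,0],[0,23,0]],"xyz":[[0,0,0],[0,0,0],[0,0,0],[0,0,0],[0,0,0],[0,0,0],[0,0,0],[0,0,0],[0,0,0],[0,0,0]],"gripper":[1,1,1,1,1,1,1,1,1,1]}'
python3 -m creep '{"angular":[[0,2,0],[0,4,0],[0,6,0],[0,8,0],[0,8,0],[0,8,0],[0,8,0]],"xyz":[[0,0,0],[0,0,0],[0,0,0],[0,0,0],[0,0,0],[0,0,0],[0,0,0]],"gripper":[1,1,1,1,1,1,1]}'
python3 - <<'E'
from h import *; from plant import ctrl
s=ctrl.state(); print(s["tool_pos"],R0(s).apply([0,0,1]).round(3))
def g(n):
    c=ctrl.camera(n);im=c["image"]
    m=cv2.inRange(cv2.cvtColor(im,cv2.COLOR_BGR2HSV),(50,90,30),(85,255,255));k,l,st,ce=cv2.connectedComponentsWithStats(m)
    for i in range(1,k):
        if st[i,4]>8: print(n,ce[i].round(1),st[i,4],onplane(c,[ce[i]],15).round())
    return im
t=g("top");z=g("side")
cv2.imwrite("pics/s5.png",np.hstack([crop(t,420,130,120,170,3),crop(z,280,180,130,170,3)]))
E
```

```text
time_s: 9.6
tool_pos: [496.8, -241.2, 185.4]
ee_rot: [0.535, -0.463, -0.464, -0.534]
contact_force: [0.2, -0.0, -3.2]
gripper_width: 0.67
grasp_force: 54.9
time_s: 10.48
tool_pos: [496.8, -241.3, 185.7]
ee_rot: [0.565, -0.425, -0.426, -0.564]
contact_force: [-0.2, -0.8, -2.5]
gripper_width: 0.673
grasp_force: 54.9
[ 496.8398041  -241.30988685  185.73480057] [-0.001  0.961  0.275]
top [158.5  41.6] 1121 [[908. 309.  15.]]
top [132.2  39. ] 22 [[913. 366.  15.]]
top [103.4  70.5] 1079 [[844. 425.  15.]]
top [579.7 131.6] 495 [[ 729. -576.   15.]]
top [485.  235.1] 27 [[ 512. -382.   15.]]
top [501.6 236.3] 27 [[ 510. -416.   15.]]
side [384.8  77.4] 95 [[1047.  542.   15.]]
side [382.5  87.8] 97 [[1004.  476.   15.]]
side [380.3  98. ] 109 [[964. 417.  15.]]
side [377.8 111.4] 283 [[918. 344.  15.]]
```

View pics/s5.png

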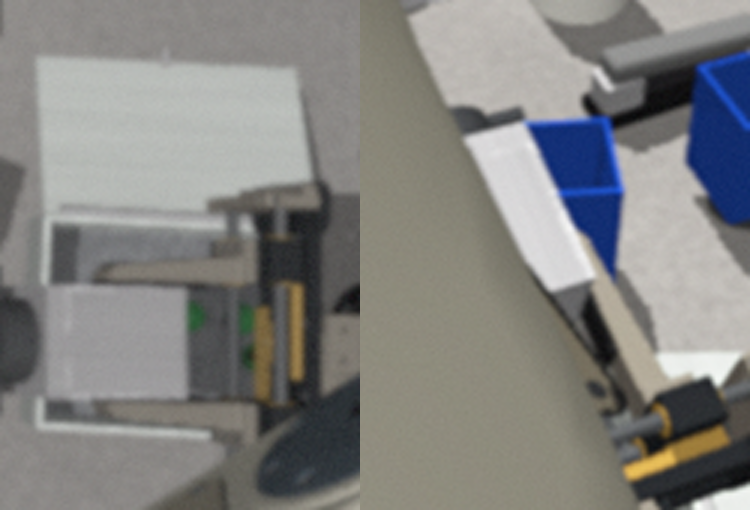

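```bash
python3 -m creep '{"angular":[[0,0,0],[0,0,0],[0,0,0]],"xyz":[[1,0,0.3],[2,0,0.6],[2.9,0,0.85]],"gripper":[1,1,1]}'
python3 - <<'E'
from h import *; from plant import ctrl
s=ctrl.state(); print(s["tool_pos"],R0(s).apply([0,0,1]).round(3))
for n in("top","wrist"):
    c=ctrl.camera(n);im=c["image"]
    m=cv2.inRange(cv2.cvtColor(im,cv2.COLOR_BGR2HSV),(50,90,30),(85,255,255));k,l,st,ce=cv2.connectedComponentsWithStats(m)
    for i in range(1,k):
        if st[i,4]>8: print(n,ce[i].round(1),st[i,4],onplane(c,[ce[i]],15).round() if n=="top" else "")
    if n=="wrist": cv2.imwrite("pics/w6.png",im); d=R0(s).apply([0,0,1]);print("mouth",proj(c,s["tool_pos"]-72*d),"floor",proj(c,s["tool_pos"]))
plan([496,-200,300],down(0))
E
```

```text
time_s: 10.95
tool_pos: [496.7, -240.4, 307.9]
ee_rot: [0.565, -0.425, -0.426, -0.564]
contact_force: [-0.7, -0.4, -2.3]
gripper_width: 0.669
grasp_force: 54.9
[ 496.65960027 -240.43717682  307.88663217] [-0.001  0.961  0.275]
top [158.6  41.5] 1116 [[908. 308.  15.]]
top [132.4  38.8] 18 [[914. 365.  15.]]
top [103.2  70.5] 1090 [[844. 425.  15.]]
top [579.6 131.5] 493 [[ 729. -575.   15.]]
top [511.9 234.1] 47 [[ 515. -436.   15.]]
top [509.4 248.5] 10 [[ 486. -431.   15.]]
wrist [172.  208.1] 10 
wrist [173.8 232.3] 329 
wrist [162.3 241.2] 12 
wrist [433.2 268.6] 13 
mouth [[321.4069231  276.40854902]] floor [[320.84279474 230.6787936 ]]
xyz [-0.518 -0.02   0.918] ang [   0.12 -105.77    0.31]
```

No green shows in the mouth region, so the cup is empty and the beads rolled to the -y side of the box. I'll set the cup upright again and check the bead count from the top.

```bash
python3 -m creep '{"angular":[[0,-10.6,0],[0,-21,0],[0,-32,0],[0,-42,0],[0,-53,0],[0,-64,0],[0,-74,0],[0,-85,0],[0,-95,0],[0,-105.8,0]],"xyz":[[0,0,0.2],[0,0,0.4],[0,0,0.6],[-0.1,0,0.8],[-0.2,0,0.9],[-0.3,0,0.9],[-0.4,0,0.9],[-0.5,0,0.9],[-0.5,0,0.9],[-0.5,0,0.9]],"gripper":[1,1,1,1,1,1,1,1,1,1]}'
python3 - <<'E'
from h import *; from plant import ctrl
plan([575,60,280],down(2))
E
```

```text
time_s: 12.3
tool_pos: [496.5, -200.7, 297.1]
ee_rot: [0.001, 0.706, 0.708, -0.0]
contact_force: [-0.1, 0.9, -2.7]
gripper_width: 0.667
grasp_force: 54.9
xyz [6.516 1.974 0.419] ang [ 0.03  0.07 -1.9 ]
```

```bash
python3 -m creep '{"angular":[[0,0,0],[0,0,-1],[0,0,-2],[0,0,-2],[0,0,-2],[0,0,-2],[0,0,-2],[0,0,-2]],"xyz":[[0.7,0.2,0],[1.9,0.6,0.1],[3.1,0.95,0.2],[4.3,1.3,0.3],[5.5,1.65,0.4],[6.5,1.97,0.4],[6.5,1.97,0.4],[6.5,1.97,0.4]],"gripper":[1,1,1,1,1,1,1,1]}'
python3 - <<'E'
from h import *; from plant import ctrl
c=ctrl.camera("top");im=c["image"]
m=cv2.inRange(cv2.cvtColor(im,cv2.COLOR_BGR2HSV),(50,90,30),(85,255,255));k,l,st,ce=cv2.connectedComponentsWithStats(m)
for i in range(1,k):
    if st[i,4]>8: print(ce[i].round(1),st[i,:].tolist(),onplane(c,[ce[i]],15).round())
c=ctrl.camera("wrist");s=ctrl.state();pickle.dump((c,s),open("w7.pkl","wb"));print(s["tool_pos"],proj(c,[[585,193,24],[585+39,193,27],[585-39,193,27]]))
u,v=proj(c,[585,193,24])[0].astype(int);print(u,v)
x0=max(0,min(440,u-100));y0=max(0,min(250,v-75))
z=crop(c["image"],x0,y0,200,150,4);print(x0,y0);cv2.imwrite("pics/w7.png",z)
E
```

```text
time_s: 13.3
tool_pos: [574.4, 59.3, 281.2]
ee_rot: [-0.002, 0.694, 0.72, 0.001]
contact_force: [-0.3, 0.0, -2.2]
gripper_width: 0.672
grasp_force: 54.9
[158.5  41.7] [128, 20, 58, 39, 1106] [[908. 309.  15.]]
[132.  39.] [129, 37, 7, 5, 20] [[914. 366.  15.]]
[103.3  70.4] [72, 50, 66, 39, 1094] [[844. 425.  15.]]
[579.8 131.6] [562, 120, 36, 24, 491] [[ 729. -576.   15.]]
[482.6 235. ] [478, 231, 10, 9, 73] [[ 512. -377.   15.]]
[505.2 235.1] [496, 230, 20, 11, 139] [[ 513. -423.   15.]]
[506.2 248.8] [502, 245, 9, 9, 63] [[ 485. -425.   15.]]
[574.6698703   58.73666659 281.71676713] [[330.18286254  90.23875916]
 [355.70908629  90.93983737]
 [304.75631173  88.97692025]]
330 90
230 15
```

View pics/w7.png

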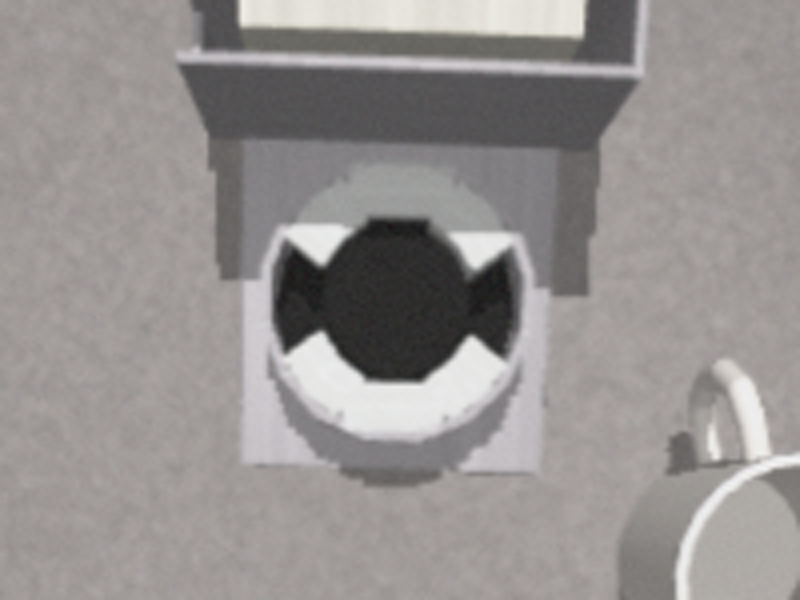

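All four beads are in the box: blobs at (483,235), (506,249) and a double one at (505,235). The wrist crop shows the socket ring centred near (398,301) in the crop, with slots left and right, i.e. along world ±x. The compartment's front edge runs (180,55)→(640,72). I fit the socket pose from these.

```bash
python3 - <<'E'
from h import *
c,s=pickle.load(open("w7.pkl","rb")); c2=pickle.load(open("c0.pkl","rb"))["top"]
f=lambda p,k,o:(np.array(p,float)+.5)/k-.5+o
def M(p,q): 
    C,S=np.cos(p[2]),np.sin(p[2]);q=np.array(q,float);o=q.copy();o[:,0]=p[0]+C*q[:,0]-S*q[:,1];o[:,1]=p[1]+S*q[:,0]+C*q[:,1];return o
tab=[(27.7,11.5,27),(27.7,-11.5,27),(-27.7,-11.5,27),(-27.7,11.5,27)]; u=f([(470,270),(472,340),(322,333),(325,265)],4,[230,15])
comp=[(-75,62,85),(75,62,85)]; uc=f([(180,55),(640,72)],4,[230,15])
a=np.linspace(0,2*np.pi,73)
def ring(p):
    P=proj(c,M(p,np.c_[52*np.cos(a),52*np.sin(a),0*a+27]));return np.array([P[:,0].min(),P[:,0].max(),P[:,1].min(),P[:,1].max()])
ur=np.r_[f([262,534],4,230),f([162,440],4,15)]
F=dict(tab=lambda p:(proj(c,M(p,tab))-u).ravel(),ring=lambda p:np.r_[ring(p)-ur,p[2]*.1],comp=lambda p:(proj(c,M(p,comp))-uc).ravel())
F["all"]=lambda p:np.r_[F["tab"](p),ring(p)-ur,F["comp"](p)]
for k,fn in F.items():
    r=least_squares(fn,[585,193,.03]);print(k,r.x.round(3),np.degrees(r.x[2]).round(2),np.round(r.fun,1))
E
```

```text
tab [5.83011e+02 1.92626e+02 3.00000e-03] 0.18 [ 0.3  0.7 -1.  -0.9  0.5 -0.4  0.2  0.7]
ring [582.737 191.767  -0.967] -55.42 [-0.4 -0.4 -1.1  1.1 -0.1]
comp [5.82798e+02 1.95011e+02 3.00000e-03] 0.17 [-0.7 -0.   0.8  0.1]
all [5.83032e+02 1.93219e+02 4.00000e-03] 0.22 [ 0.3  0.3 -1.  -1.4  0.5 -0.8  0.2  0.3 -0.2 -0.1 -2.2  0.2 -0.6  1.6
  0.8  1.5]
```

```bash
python3 - <<'E'
from h import *
c,s=pickle.load(open("w7.pkl","rb"));R=R0(s);p=s["tool_pos"]
P=proj(c,p+R.apply([(31,-31,-72),(31,31,-72),(-31,31,-72),(-31,-31,-72),(31,0,-72)]));print(P.round(1))
g=cv2.cvtColor(c["image"],cv2.COLOR_BGR2GRAY)
u,v=P[4].round().astype(int);print("col far rim",[ (r,int(g[r,u-8:u+9].mean())) for r in range(v-14,v+15)])
plan([583,192.8,280],down(.2)); plan([583,192.8,75],down(.2))
E
```

```text
[[259.3 208.3]
 [385.2 208.3]
 [378.6 318.1]
 [265.2 318. ]
 [322.3 208.3]]
col far rim [(194, 119), (195, 119), (196, 119), (197, 120), (198, 119), (199, 119), (200, 119), (201, 118), (202, 119), (203, 118), (204, 119), (205, 127), (206, 159), (207, 187), (208, 190), (209, 190), (210, 190), (211, 184), (212, 159), (213, 128), (214, 124), (215, 123), (216, 123), (217, 123), (218, 124), (219, 123), (220, 123), (221, 123), (222, 123)]
xyz [3.342 0.327 0.056] ang [-0.06 -0.23  1.83]
xyz [3.322 0.332 5.181] ang [-0.06 -0.23  1.83]
```

The cup still sits where it should in the grip (rim within 1 mm), so I move over the socket and down to just above it.

```bash
python3 -m creep '{"angular":[[0,0,1],[0,0,1.8],[0,0,1.8],[0,0,1.8],[0,0,1.8],[0,0,1.8],[0,0,1.8],[0,0,1.8],[0,0,1.8],[0,0,1.8]],"xyz":[[0.8,0.1,0],[1.9,0.2,0],[2.9,0.33,0],[3.34,0.33,0.3],[3.34,0.33,1.3],[3.33,0.33,2.5],[3.33,0.33,3.6],[3.33,0.33,4.6],[3.33,0.33,5.15],[3.33,0.33,5.15]],"gripper":[1,1,1,1,1,1,1,1,1,1]}'
python3 - <<'E'
from h import *
plan([583,192.8,60],down(.2))
E
```

```text
time_s: 14.65
tool_pos: [581.7, 192.4, 74.5]
ee_rot: [-0.002, 0.706, 0.708, -0.001]
contact_force: [0.6, -1.0, -2.3]
gripper_width: 0.67
grasp_force: 54.9
xyz [0.008 0.035 0.362] ang [-0.25 -0.16  0.01]
```

```bash
python3 -m creep '{"angular":[[0,0,0],[0,0,0],[0,0,0],[0,0,0]],"xyz":[[0,0.03,0.15],[0,0.03,0.3],[0,0.03,0.4],[0,0.03,0.4]],"gripper":[1,1,1,1]}'
```

```text
time_s: 15.15
tool_pos: [584.6, 194.4, 60.7]
ee_rot: [-0.002, 0.705, 0.709, 0.002]
contact_force: [-0.2, 0.5, -2.3]
gripper_width: 0.673
grasp_force: 54.9
```

```bash
python3 -m creep '{"angular":[[0,0,0],[0,0,0],[0,0,0],[0,0,0]],"xyz":[[0,0,0.05],[0,0,0.1],[0,0,0.15],[0,0,0.15]],"gripper":[1,1,1,1]}'
```

```text
time_s: 15.65
tool_pos: [585.0, 194.6, 54.9]
ee_rot: [-0.001, 0.705, 0.709, 0.002]
contact_force: [-2.1, -0.2, 4.0]
gripper_width: 0.67
grasp_force: 54.9
```

The force rise fits the spring at about 5.5 mm pressed, so the lugs are in the slots. I press further.

```bash
python3 -m creep '{"angular":[[0,0,0],[0,0,0],[0,0,0],[0,0,0],[0,0,0]],"xyz":[[-0.03,-0.04,0.06],[-0.03,-0.04,0.12],[-0.03,-0.04,0.18],[-0.03,-0.04,0.2],[-0.03,-0.04,0.2]],"gripper":[1,1,1,1,1]}'
```

```text
time_s: 16.27
tool_pos: [584.7, 194.1, 47.5]
ee_rot: [-0.001, 0.705, 0.709, 0.003]
contact_force: [1.8, 3.8, 6.3]
gripper_width: 0.671
grasp_force: 54.9
```

```bash
python3 -m creep '{"angular":[[0,0,0],[0,0,0],[0,0,0]],"xyz":[[0.03,0.02,0.04],[0.04,0.02,0.05],[0.04,0.02,0.05]],"gripper":[1,1,1]}'
python3 -c "
from plant import ctrl
for i in range(1): s=ctrl.state();print(s['contact_force'],s['wrist_torque'],s['tool_pos'],s['joint_pos'])"
```

```text
time_s: 16.65
tool_pos: [584.8, 194.6, 45.3]
ee_rot: [-0.001, 0.705, 0.709, 0.002]
contact_force: [0.2, -1.0, 7.1]
gripper_width: 0.669
grasp_force: 54.9
[ 0.19414599 -0.97257249  7.06471689] [-0.47334213 -0.08841976 -0.08873078] [584.80338737 194.56309135  45.27429095] [0.3165615  0.48652895 1.75855689 0.00435363 0.89375515 0.30881827]
```

Pressed about 13.5 mm (9.4 N) with little side force. I start the clockwise turn.

```bash
python3 -m creep '{"angular":[[0,0,5],[0,0,10],[0,0,16],[0,0,22],[0,0,26],[0,0,30]],"xyz":[[0,0,0],[0,0,0],[0,0,0],[0,0,0],[0,0,0],[0,0,0]],"gripper":[1,1,1,1,1,1]}'
python3 -c "
from plant import ctrl
s=ctrl.state();print(s['wrist_torque'],s['tool_pos'])"
```

```text
time_s: 17.4
tool_pos: [585.4, 194.9, 45.5]
ee_rot: [-0.001, 0.865, 0.501, 0.002]
contact_force: [1.7, 0.3, 8.4]
gripper_width: 0.671
grasp_force: 54.9
[-0.23329566 -0.42249466  0.09011179] [585.40544808 194.9231791   45.54139913]
```

```bash
python3 -m creep '{"angular":[[0,0,7],[0,0,14],[0,0,21],[0,0,28],[0,0,35],[0,0,42],[0,0,49],[0,0,55],[0,0,60],[0,0,60]],"xyz":[[0,0,0],[0,0,0],[0,0,0],[0,0,0],[0,0,0],[0,0,0],[0,0,0],[0,0,0],[0,0,0],[0,0,0]],"gripper":[1,1,1,1,1,1,1,1,1,1]}'
python3 -c "
from h import *
from plant import ctrl
s=ctrl.state();print(s['wrist_torque'],s['tool_pos']);plan([585,194,s['tool_pos'][2]],down(-90),s)"
```

```text
time_s: 18.65
tool_pos: [585.7, 194.7, 45.6]
ee_rot: [-0.002, 1.0, 0.002, 0.002]
contact_force: [2.2, -1.6, 8.4]
gripper_width: 0.673
grasp_force: 54.9
[-0.42550468 -0.4201969  -0.05179615] [585.66220263 194.7301385   45.60781628]
xyz [-0.017  0.018 -0.   ] ang [-0.26 -0.18  0.22]
```

The quarter turn is done with low torque. I ease up 5 mm so the lugs catch, then release by opening only partway.

```bash
python3 -m creep '{"angular":[[0,0,0],[0,0,0],[0,0,0]],"xyz":[[0,0,-0.06],[0,0,-0.12],[0,0,-0.13]],"gripper":[1,1,1]}'
python3 -m creep '{"angular":[[0,0,0],[0,0,0],[0,0,0]],"xyz":[[0,0,0],[0,0,0],[0,0,0]],"gripper":[-0.5,-0.5,-0.5]}'
python3 -c "
from plant import ctrl
s=ctrl.state();print(s['wrist_torque'])"
```

```text
time_s: 19.02
tool_pos: [585.5, 194.7, 50.7]
ee_rot: [-0.002, 1.0, 0.003, 0.001]
contact_force: [2.6, -1.0, 7.0]
gripper_width: 0.671
grasp_force: 54.9
time_s: 19.4
tool_pos: [583.4, 194.6, 49.4]
ee_rot: [-0.002, 1.0, 0.002, -0.001]
contact_force: [-0.2, 0.1, -0.3]
gripper_width: 0.754
grasp_force: 0.0
[-0.01363511  0.12965312 -0.01569693]
```

```bash
python3 -m creep '{"angular":[[0,0,0],[0,0,0],[0,0,0],[0,0,0],[0,0,0],[0,0,0],[0,0,0],[0,0,0],[0,0,0],[0,0,0]],"xyz":[[0,0,-0.3],[0,0,-0.8],[0,0,-1.5],[0,0,-2.5],[0,0,-3.5],[1.2,0,-4.5],[2.4,0,-4.5],[3.6,0,-4.5],[3.6,0,-4.5],[3.6,0,-4.5]],"gripper":[-0.5,-0.5,-0.5,-0.5,-0.5,-0.5,-0.5,-0.5,-0.5,-0.5]}'
python3 - <<'E'
from h import *; from plant import ctrl
s=ctrl.state();print(s["tool_pos"],s["contact_force"])
a=ctrl.camera("side");t=ctrl.camera("top");w=ctrl.camera("wrist");pickle.dump(dict(side=a,top=t,wrist=w),open("c9.pkl","wb"))
q=np.array([(31,31),(31,-31),(-31,-31),(-31,31)])
for c,n in((a,"side"),(t,"top"),(w,"wrist")): print(n,proj(c,np.c_[q+[584,193.5],np.full(4,124)]).round(1).tolist())
cv2.imwrite("pics/f.png",np.vstack([np.hstack([crop(a["image"],235,85,100,75,4),crop(t["image"],160,140,100,75,4)]),cv2.resize(w["image"],None,fx=.75,fy=.75)[:300].copy() if 0 else np.hstack([cv2.resize(w["image"],(480,300)),crop(t["image"],420,190,106.7.__int__()+0,100,3)[:300,:320]])]))
E
```

```text
time_s: 20.65
tool_pos: [727.0, 194.7, 229.9]
ee_rot: [-0.002, 1.0, 0.002, -0.001]
contact_force: [-0.2, 0.0, 1.5]
gripper_width: 0.751
grasp_force: 0.0
[727.01246391 194.65339181 229.89636487] [-0.16283701  0.0447711   1.46317712]
side [[291.7, 117.0], [300.4, 129.7], [274.4, 135.1], [266.7, 122.0]]
top [[176.1, 173.3], [209.0, 173.9], [207.8, 207.1], [174.8, 206.4]]
wrist [[294.6, 283.4], [345.4, 283.7], [344.0, 327.4], [295.4, 327.1]]Traceback (most recent call last):
  File "<stdin>", line 6, in <module>
    return _nx.concatenate(arrs, 0, dtype=dtype, casting=casting)
           ~~~~~~~~~~~~~~~^^^^^^^^^^^^^^^^^^^^^^^^^^^^^^^^^^^^^^^
ValueError: all the input array dimensions except for the concatenation axis must match exactly, but along dimension 1, the array at index 0 has size 800 and the array at index 1 has size 798
```

```bash
python3 - <<'E'
from h import *
d=pickle.load(open("c9.pkl","rb"));a,t=d["side"]["image"],d["top"]["image"]
cv2.imwrite("pics/f.png",np.vstack([np.hstack([crop(a,245,100,80,60,5),crop(t,155,150,80,60,5)]),np.hstack([crop(a,100,85,266,100,1.5*1),np.zeros((150,1,3),np.uint8),crop(t,400,170,133,100,3)[:150]])]))
E
```

```text
Traceback (most recent call last):
ValueError: all the input array dimensions except for the concatenation axis must match exactly, but along dimension 1, the array at index 0 has size 800 and the array at index 1 has size 799
```

```bash
python3 - <<'E'
from h import *
d=pickle.load(open("c9.pkl","rb"));a,t=d["side"]["image"],d["top"]["image"]
r=lambda im,x,y,w,h,W,H:cv2.resize(im[y:y+h,x:x+w],(W,H),interpolation=cv2.INTER_CUBIC)
cv2.imwrite("pics/f.png",np.vstack([np.hstack([r(a,245,100,80,60,400,300),r(t,155,150,80,60,400,300)]),r(t,390,180,160,60,800,300)]))
E
```

```text
(no output)
```

View pics/f.png

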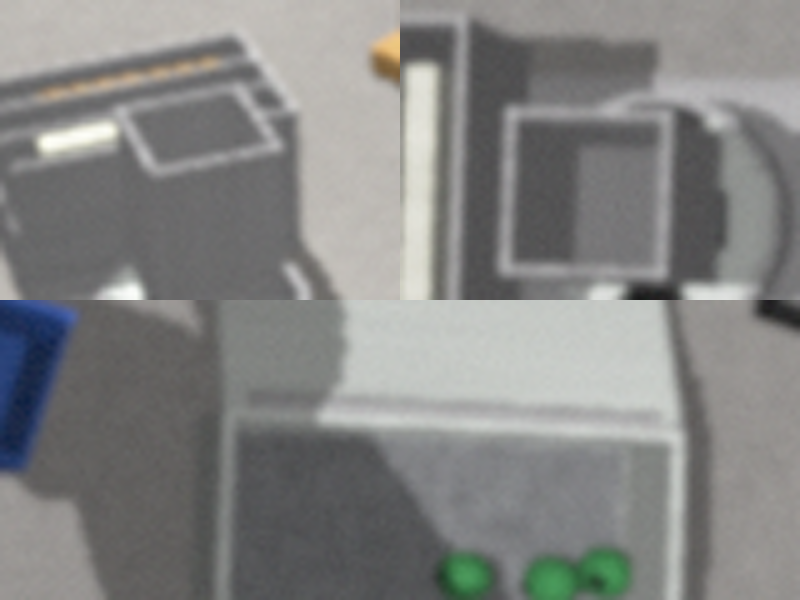

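The final picture shows the cup upright in the socket, with rim corners in the side view at (269,121.5), (293.5,117.5), (301.3,130) and (275.5,135). The beads are in the box. I check the rim height numerically: 124 mm if locked, 132 mm if not.

```bash
python3 - <<'E'
from h import *
d=pickle.load(open("c9.pkl","rb"));S,T=d["side"],d["top"]
f=lambda p,o:(np.array(p,float)+.5)/5-.5+o
us=f([(243,88),(282,150),(153,175),(120,108)],[245,100]); ut=f([(505,106),(672,112),(668,276),(498,272)],[75,150])
q=np.array([(1,1),(1,-1),(-1,-1),(-1,1)])*31.
def P(p):
    c,s=np.cos(p[2]),np.sin(p[2]);return np.c_[q@np.array([[c,s],[-s,c]])+p[:2],np.full(4,p[3])]
for n,fn in dict(side=lambda p:(proj(S,P(p))-us).ravel(),top=lambda p:(proj(T,P(p))-ut).ravel(),both=lambda p:np.r_[(proj(T,P(p))-ut).ravel(),(proj(S,P(p))-us).ravel()]).items():
    r=least_squares(fn,[584,193,0,124]);print(n,r.x.round(2),np.degrees(r.x[2]).round(1),np.round(r.fun,1))
c=T;im=c["image"]
m=cv2.inRange(cv2.cvtColor(im,cv2.COLOR_BGR2HSV),(50,90,30),(85,255,255));k,l,st,ce=cv2.connectedComponentsWithStats(m)
for i in range(1,k):
    if st[i,4]>8 and 430<ce[i][0]<530: print(st[i].tolist(),onplane(c,[ce[i]],15).round())
E
```

```text
side [ 5.9167e+02  2.1002e+02 -4.0000e-02  1.1399e+02] -2.2 [ 0.1 -0.2 -0.   0.1  0.  -0.1 -0.   0.2]
top [587.56 191.47  -0.   132.78] -0.2 [ 0.2  0.   0.  -0.5 -0.5  0.2  0.2  0.2]
both [ 5.8780e+02  1.9418e+02 -1.0000e-02  1.2372e+02] -0.7 [ 0.5  0.3 -0.1  0.1 -0.9  0.4  0.2  0.1  0.1 -0.4  0.8 -0.1  0.6  0.1
 -0.3  0.4]
[478, 231, 10, 9, 72] [[ 512. -377.   15.]]
[495, 230, 21, 11, 151] [[ 513. -423.   15.]]
[502, 245, 10, 9, 68] [[ 485. -425.   15.]]
```

Both views together give the rim at 123.7 mm (locked) and the yaw within 1°, and all four beads lie in the box. The gripper is clear, so I hand it in.

```bash
python3 -c "
from plant import ctrl
print(ctrl.job_done())"
```

```text
the job is handed in; nothing more can be done
None
```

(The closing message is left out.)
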